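Set the dish rack's sliding leg to its length mark and hold it clamped

TASK

Set up the extendable dish rack: first press its two round foot plugs down until they are fully home, then draw the spring-loaded leg out by its crossbar, with the cam lever still open, until its pointer pin lines up with the mark fin on the gauge rail. While keeping the leg on the mark, close the cam lever fully by squeezing it and the upright grip plate together between the fingers, and finish while still holding them squeezed there with the leg on the mark: do not let go, and leave the mark and everything else on the counter where they are.

Things in the scene. Friction and masses are not known exactly. Their poses are not given: they have to be found in the camera images.
- rack: extendable dish rack, fixed to the counter: grey drip tray 270 (x) by 225 (y) mm, 29 high, lying at y -235..-10, with an aluminium tube (the spine) along its middle at x = 0. Origin: on the counter (z = 0), on the spine's line, at the collar's mouth, where the leg comes out. Axes: y runs along the spine out of the mouth (the leg lengthens towards +y), x across, z up. Between the collar and the leg's crossbar only the leg stands on the counter, so fingers may straddle it there
- plug_front_top (a point): centre of the top face of the front suction-foot plug: a grey disc, radius 19, 8 thick, on a black socket on the spine at rack (0, -65) mm; top face 73 above the counter with joint 0, 63 when home (brim on the socket, top of socket at 55)
- plug_rear_top (a point): the same for the rear plug, at rack (0, -190) mm
- plug_front (a joint): how far the front plug is pressed down, m: starts 0 to 0.004, home at its stop 0.010; slides down at 4 N plus speed drag, stays where it is left
- plug_rear (a joint): the same for the rear plug
- leg_travel (a joint): how far the leg is drawn out, m: 0 (start) to 0.13. A spring draws it back in with 2 N at 0 and 4 N at 0.10, so it must be held all the time. The leg carries an upright aluminium crossbar 130 (x) by 10 (y) by 45 mm, z 30..75; its collar-side face is at rack y = 75 mm + joint. Between collar and crossbar, standing on the leg tube, are the grip plate and the cam lever. Open fingers on either side of these two can push the crossbar outwards with their sides
- pointer (a point): tip of the thin steel pin on the crossbar's end (+x end), pointing along rack +x to the gauge rail; rack (87, 80 + joint) mm, 34 above the counter
- mark (a point): length mark: the upright steel fin (3 thick) of a clip on the low gauge rail along rack x = 98 mm (rail top 16 high, fin top 43 high); this point is on the fin at 34 above the counter, at the pin's height. The leg is at its length when pointer and mark have the same rack y. The clip stays put; it stands 40 to 90 mm of leg travel from the start and differs each time
- grip (a point): point on the leg midway between the closed lever's and the grip plate's outer faces, 11 mm from the crossbar's inner face, 65 above the counter: middle of the final grasp, which closes along rack x; moves with the leg
- leg: the sliding leg. On it stands a fixed upright aluminium grip plate (leg_c0 in the rules), 8 (x) by 48 (y) by 46 mm, rack y 21..69 + leg joint, z 42..88, outer face at rack x = -18. Origin: at rack (0, leg_travel, 0), on the counter, axes as the rack's
- cam_lever: cam lever: a black paddle 8 thick, 46 long, 40 high (z 47..87), opposite the grip plate on the +x side, pinned at its collar end (rack x 10, y 24 + leg joint), free end by the crossbar. Open, its free end stands out to x = 34; closed it lies along y with its outer face at x = 18, so the whole closed grip is 36 wide. Squeezing plate and paddle together closes it. Origin: on the pivot line at counter height
- lever_angle (a joint): cam lever angle, rad: 0 open (starts 0 to 0.05), 0.36 fully closed; turns with about 2.5 N at its free end, has no spring, stays where left
- bowl: bystander: white ceramic bowl, rim radius 48, 45 high, standing in the tray half beside the spine, right of it (+x of the rack) (mm); origin at its underside, centre
- spoon: bystander: steel spoon 160 long lying on the counter, lengthways beside the leg, on the robot's side of the leg (mm); origin at its underside, at mid-length
- jar: bystander: glass jar with steel lid, radius 30, 75 high, on the counter beyond the leg's end (mm); origin at its underside, centre
- mug: bystander: white mug, radius 38, 85 high (mm); origin at its underside, centre
- soap: bystander: white bottle, radius 30, 190 high (mm); origin at its underside, centre
- pot: bystander: steel pot, radius 75, 90 high (mm); origin at its underside, centre
- spatula: bystander: spatula 240 long lying on the counter (mm); origin at its underside, at mid-length

How it is judged:
By the outcome, as a careful person would: the job done as asked, in the order asked, and still so for the second after the job is handed in, while the arm keeps its last pose, push and grip.
It also fails if it takes over 50 s, if anything falls off the work surface, if the arm or the gripper's body presses on something with over 40 N, if the wrist force passes 120 N, or if a joint passes its speed limit or range.

ROBOT

A 7-joint arm with a two-finger parallel gripper is mounted at the origin on the work surface. World frame = base frame: x ahead of the robot, y to its left, z up, the work surface at z = 0. Lengths are in m, angles in rad, forces in N, time in s.
With the tool pointing down it reaches from about 0.4 to 0.85 m from the base axis. Payload 10.4 kg.
Tool frame: the origin (TCP) lies on the centre line of the jaws, within the pads' length; the fingertips stand manip.nose_length ahead of it and the grasp point (between the pads) lies 8 mm behind it (manip.nose_length is the distance from the TCP to the fingertips, in m); z points along the fingers, y is the direction in which the jaws open and shut (so a half turn about z gives the same grasp; the last joint's range is limited). The gripper opens to 87 mm and grips with 3 to 60 N. Pads are 19 mm wide; open, the fingers measure 117 mm over their backs; the gripper's body (75 mm by 190 mm) begins 51 mm behind the grasp point.
Start: joints at [1.295, 0.332, -0.065, 1.46, 0.022, 1.35, -0.088], TCP at [0.156, -0.605, 0.234] pointing down, gripper open.
Joint ranges: [-2.6, 2.6], [-0.5, 2.12], [-1.47, 1.34], [0.16, 2.42], [-1.27, 4.41], [0.06, 2.06], [-2.6, 2.6]. Speed limits (rad/s): [2.22, 2.22, 2.79, 2.79, 3.14, 3.14, 3.14].

INTERFACE

Orientations are given as a rotation vector (axis times angle).
In Python, from cell import manip gives the robot as it stands. The module is installed in compiled form; this text tells all that it offers.
- The arm moves only by the tool play_rows, never from a script. Its argument "commands" is text: rows parted by semicolons, each of 6 numbers parted by spaces: the shift along the tool's x, y, z in m, then the turn, a rotation vector about the tool's x, y, z in rad. A call has 1 to 10 rows; each row shifts and turns the commanded pose from where the row before left it, along the tool's axes as they then stand; what a row does not reach is not made up. A row lasts 1/12 s, in which the tool goes at most 41.7 mm and 7.16 degrees, less where a joint would pass 70% of its speed; a pose out of reach is approached as far as the arm can. A call is refused whole if a number of a shift passes 0.0417 or a number of a turn 0.125, either way. A call with a gripper value outside its range is refused whole. "gripper" is the opening in per cent of the stroke, from 0 (shut) to 100 (fully open), set as the call begins (left out, the last holds). The fingers move at their own pace and stop on an object; the grip force is fixed at half the most. Time passes only in rows, so rows that do not move let the fingers close. It gives the time, the measured TCP pose, the force and the opening at its end, in the units of the state.
- manip.observe(): the state, without advancing time (a new reading comes with each control period).
- manip.grab_frame(name): name is "side" or "top"; returns the picture (384x512x3 uint8, red, green, blue); there is no depth.
- manip.calibration(name): a dict with "fov_y" (degrees; the focal length in pixels is half the picture's height over the tangent of half this angle, whatever the lens; pixels are square), "cx", "cy" (the principal point, pixels), "cam_to_world" (4x4, takes a point from camera to world coordinates). Camera axes: x right, y down, z forward; pixel columns grow to the right and rows downward; lengths in m; the calibration is good to about 2 mm. A picture is of the moment at which its call begins. calibration takes no time and is no camera call.
- manip.finish_job(): hands the job in, once; it reports no verdict.
The state is a dict: "t": time; "q": joint angles; "joint_velocities": joint speeds; "effort": joint torques, N m; "ee_pos": TCP position; "ee_rot": TCP orientation; "force": force on the tool from outside, world axes, zero at the start; "torque": the same for the moment, N m; "opening": opening from 0.0 (shut) to 1.0 (fully open).
Only numpy, scipy, OpenCV 4.12 (cv2) and the standard library are available. Lean on these libraries where they do the work, as an engineer would, in place of code of your own. Each camera call takes 0.05 s, during which the arm holds its last target.

## Working session

There is one attempt and no reset: what is moved stays moved. The work goes in short steps, Python scripts to look and compute and a tool call to move; the robot and the scene stay as the last step left them, time stands still between calls to the robot, and variables do not carry over. Pictures are saved under pics/ and viewed, and the job is handed in when it is done.

Besides the shell and the picture viewer there is one more tool, called after ">>>" as name(argument=value, ...) on one line, values as JSON. play_rows: Moves the arm, as the interface text tells. Its arguments: {"type":"object","properties":{"commands":{"type":"string"},"gripper":{"type":"number"}},"required":["commands"]}

```bash
mkdir -p pics; ls; python3 - <<'E'
from cell import manip
import cv2,numpy as np
s=manip.observe(); print(s); print(manip.nose_length)
for n in("side","top"):
    c=manip.calibration(n); print(n,c)
    f=manip.grab_frame(n); cv2.imwrite(f"pics/{n}0.png",f[:,:,::-1])
E
```

```text
pics
{'t': 0.0, 'q': array([ 1.29543088,  0.33288071, -0.06468413,  1.46095394,  0.02159363,
        1.34986986, -0.08853228]), 'joint_velocities': array([-0.00073729, -0.00177365,  0.00065223, -0.00118813,  0.00077193,
       -0.00159036, -0.00049326]), 'effort': array([-1.21675974e-03, -6.23253679e+01,  2.41070084e-02, -3.89884830e+01,
       -6.15785806e-02,  3.99017881e-02,  1.38790333e-04]), 'ee_pos': array([ 0.15619766, -0.60478678,  0.23274233]), 'ee_rot': array([-3.11515692e+00, -3.95768235e-01,  3.79606266e-04]), 'force': array([-0.44848303, -0.27178755,  0.32814955]), 'torque': array([0.00895209, 0.02136097, 0.02688887]), 'opening': 1.000990764473021}
0.011
side {'fov_y': 57.32956644008679, 'cx': 256.8925357871285, 'cy': 188.92153062493747, 'cam_to_world': array([[-0.91936331, -0.21287376,  0.33084115,  0.12180067],
       [-0.39329212,  0.47676904, -0.78613777,  1.04590587],
       [ 0.00961329, -0.85286344, -0.52204554,  0.74269793],
       [ 0.        ,  0.        ,  0.        ,  1.        ]])}
top {'fov_y': 42.50680134595108, 'cx': 264.33118635883966, 'cy': 197.1287933526452, 'cam_to_world': array([[ 0.02444108, -0.97257235,  0.23131291,  0.18183736],
       [-0.99969486, -0.02460653,  0.00217016,  0.01922517],
       [ 0.00358117, -0.23129537, -0.97287699,  1.61710183],
       [ 0.        ,  0.        ,  0.        ,  1.        ]])}
```

View pics/side0.png

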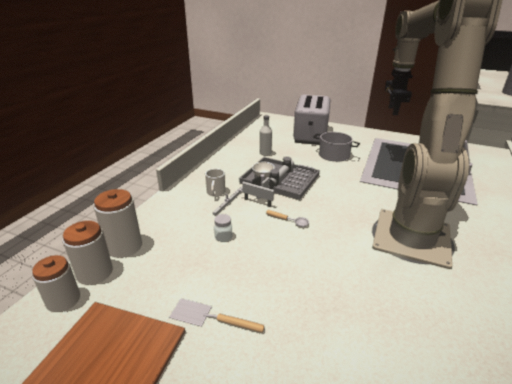

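View pics/top0.png

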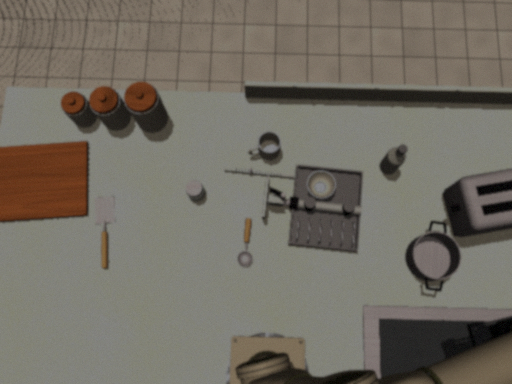

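```bash
cat > h.py <<'E'
import numpy as np,cv2
from cell import manip
def cal(n):
    c=manip.calibration(n);f=192/np.tan(np.radians(c['fov_y']/2));return c,f
def ray(n,u,v):
    c,f=cal(n);T=c['cam_to_world'];d=T[:3,:3]@np.array([(u-c['cx'])/f,(v-c['cy'])/f,1]);return T[:3,3],d
def onz(n,u,v,z):
    o,d=ray(n,u,v);return o+d*(z-o[2])/d[2]
def proj(n,p):
    c,f=cal(n);T=c['cam_to_world'];q=T[:3,:3].T@(np.array(p)-T[:3,3]);return np.array([c['cx']+f*q[0]/q[2],c['cy']+f*q[1]/q[2]])
def crop(f,x0,y0,x1,y1,k,name):
    g=cv2.resize(f[y0:y1,x0:x1],None,fx=k,fy=k,interpolation=cv2.INTER_CUBIC)
    cv2.imwrite(name,g[:,:,::-1])
E
python3 - <<'E'
import cv2
from h import *
t=cv2.imread('pics/top0.png')[:,:,::-1];s=cv2.imread('pics/side0.png')[:,:,::-1]
crop(t,220,150,370,260,5,'pics/t0c.png')
crop(s,205,145,325,235,6,'pics/s0c.png')
E
```

```text
(no output)
```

View pics/t0c.png

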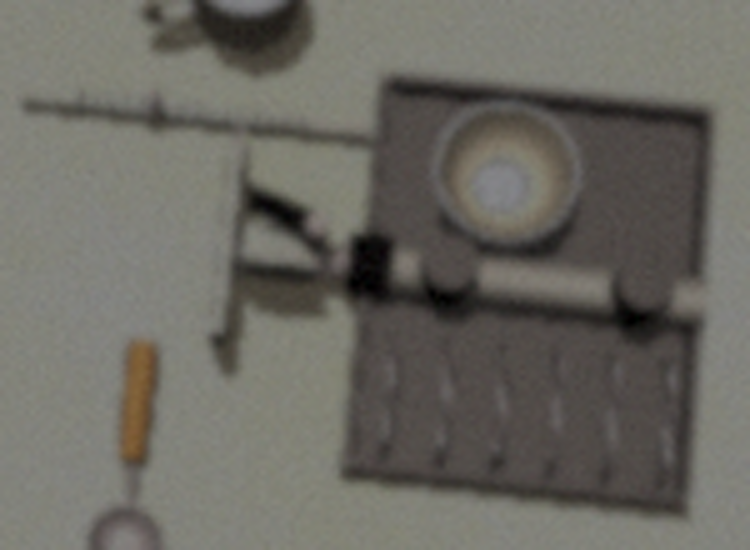

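View pics/s0c.png

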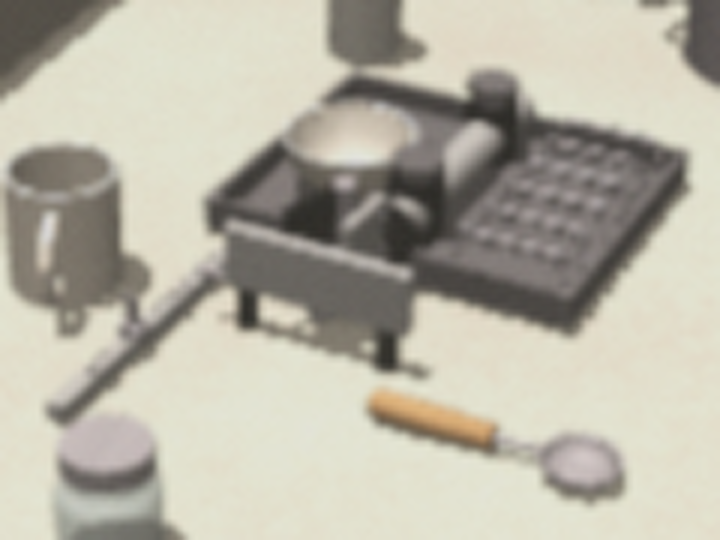

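```bash
cat > pose.py <<'E'
from h import *
k=lambda x,y:((x+.5)/5-.5+220,(y+.5)/5-.5+150)
obs=[((388,80),(.135,-.010),.029),((710,108),(.135,-.235),.029),((688,512),(-.135,-.235),.029),((345,474),(-.135,-.010),.029)]
A=[];B=[]
for c,r,z in obs:
    p=onz('top',*k(*c),z);A.append(r);B.append(p[:2]);print(r,p.round(4))
A=np.array(A);B=np.array(B)
a=A-A.mean(0);b=B-B.mean(0)
th=np.arctan2((a[:,0]*b[:,1]-a[:,1]*b[:,0]).sum(),(a*b).sum())
R=np.array([[np.cos(th),-np.sin(th)],[np.sin(th),np.cos(th)]])
t=B.mean(0)-R@A.mean(0)
print('yaw',th,'org',t.round(4),'res mm',((B-A@R.T-t)*1e3).round(1).tolist())
def tor(c,z):return (R.T@(onz('top',*k(*c),z)[:2]-t)*1e3).round(1)
for n,c,z in [('plugF',(450,268),.071),('plugR',(642,290),.071),('barbot',(222,340),.075),('bartop',(243,150),.06),('fin',(157,100),.043),('finb',(157,110),.034),('railL',(25,104),.016),('railR',(370,140),.016),('bowl',(510,172),.06)]: print(n,tor(c,z))
for n,r in [('plugF',(0,-.065,.073)),('plugR',(0,-.19,.073)),('fin0',(.098,.12,.034)),('grip',(0,.064,.065))]:
    w=R@np.array(r[:2])+t;print(n,w.round(4),'side',proj('side',[*w,r[2]]).round(1),(proj('side',[*w,r[2]])-[205,145])*6)
E
python3 pose.py
```

```text
(0.135, -0.01) [ 0.671  -0.0849  0.029 ]
(0.135, -0.235) [ 0.657  -0.3009  0.029 ]
(-0.135, -0.235) [ 0.3852 -0.281   0.029 ]
(-0.135, -0.01) [ 0.4043 -0.0595  0.029 ]
yaw -0.08065153835884956 org [ 0.5393 -0.0595] res mm [[-2.0, -4.6], [2.1, 3.7], [-0.5, 1.9], [0.4, -1.0]]
plugF [ -1.  -63.9]
plugR [  -2.4 -187.6]
barbot [-64.1  76.7]
bartop [66.1 76.5]
fin [ 98.9 137.2]
finb [ 94.7 136.9]
railL [ 94.6 227. ]
railR [94.2 -7. ]
bowl [ 69.7 -98.3]
plugF [ 0.534  -0.1243] side [275.6 170.3] [423.47593594 151.87356195]
plugR [ 0.5239 -0.2489] side [288.  158.1] [498.22292363  78.50370865]
fin0 [0.6466 0.0522] side [230.8 193.9] [154.68393608 293.67524546]
grip [0.5444 0.0043] side [260.8 186.6] [334.80219266 249.75224069]
```

```bash
cat > go.py <<'E'
import sys
from h import *
from scipy.spatial.transform import Rotation as Ro
ORG=np.array([.5393,-.0595]);TH=-.0807
def rack2w(x,y): # mm
    c,s=np.cos(TH),np.sin(TH);return ORG+np.array([[c,-s],[s,c]])@np.array([x,y])/1e3
def w2rack(w):
    c,s=np.cos(TH),np.sin(TH);return np.array([[c,s],[-s,c]])@(np.array(w[:2])-ORG)*1e3
def tgt():
    x=np.array([-np.sin(TH),np.cos(TH),0]);z=np.array([0,0,-1.]);return Ro.from_matrix(np.column_stack([x,np.cross(z,x),z]))
def rel(x,y,z):
    s=manip.observe();R=Ro.from_rotvec(s['ee_rot']);p=np.r_[rack2w(x,y),z]
    print('t',round(s['t'],2),'rack',w2rack(s['ee_pos']).round(1),'z',s['ee_pos'][2].round(4),'F',s['force'].round(2),'op',round(s['opening'],3))
    print('shift now-tool',R.inv().apply(p-s['ee_pos']).round(4),'turn',(R.inv()*tgt()).as_rotvec().round(4),'shift in target axes',tgt().inv().apply(p-s['ee_pos']).round(4),'q',s['q'].round(2))
if __name__=='__main__':rel(*map(float,sys.argv[1:4]))
E
python3 go.py 0 -190 .12;python3 go.py 0 -65 .12;  python3 - <<'E'
from go import *
print(w2rack(onz('top',400,152,.19)), w2rack(onz('top',268,140,.085)))
E
```

```text
t 0.1 rack [-337.9 -574.4] z 0.2328 F [ 0.1  -0.94 -0.41] op 1.001
shift now-tool [ 0.4451 -0.2525  0.1131] turn [-1.1000e-03 -7.0000e-04 -1.2372e+00] shift in target axes [0.3844 0.3379 0.1128] q [ 1.3   0.33 -0.06  1.46  0.02  1.35 -0.09]
t 0.1 rack [-337.9 -574.4] z 0.2328 F [ 0.1  -0.94 -0.41] op 1.001
shift now-tool [ 0.486  -0.3706  0.1133] turn [-1.1000e-03 -7.0000e-04 -1.2372e+00] shift in target axes [0.5094 0.3379 0.1128] q [ 1.3   0.33 -0.06  1.46  0.02  1.35 -0.09]
[ 159.21942969 -315.23899402] [193.01622629  90.67370526]
```

>>> play_rows(commands="0.0304 -0.0173 0 0 0 -0.1237;0.0323 -0.0134 0 0 0 -0.1237;0.0337 -0.0093 0 0 0 -0.1237;0.0346 -0.0051 0 0 0 -0.1237;0.035 -0.0008 0 0 0 -0.1237;0.0348 0.0035 0 0 0 -0.1237;0.0341 0.0078 0 0 0 -0.1237;0.0329 0.012 0 0 0 -0.1237;0.0312 0.0159 0 0 0 -0.1237;0.0289 0.0197 0 0 0 -0.1237", gripper=0)

```text
t: 0.93
ee_pos: [0.4083, -0.3601, 0.2334]
ee_rot: [-2.303, -2.136, 0.0]
force: [0.2, -0.4, -0.2]
opening: 0.326
```

```bash
python3 go.py 0 -190 .12
```

```text
t 0.93 rack [-106.3 -310.2] z 0.2334 F [ 0.21 -0.42 -0.22] op 0.326
shift now-tool [0.1196 0.107  0.1134] turn [-0.0003 -0.      0.0057] shift in target axes [0.1202 0.1063 0.1134] q [ 1.01  0.18 -0.42  1.66  0.08  1.32  0.5 ]
```

>>> play_rows(commands="0.02 0.0178 0.01 0 0 0;0.02 0.0178 0.015 0 0 0;0.02 0.0178 0.015 0 0 0;0.02 0.0178 0.015 0 0 0;0.02 0.0178 0.015 0 0 0;0.01 0.008 0.01 0 0 0;0 0 0 0 0 0;0 0 0 0 0 0")

```text
t: 1.6
ee_pos: [0.5129, -0.2592, 0.1528]
ee_rot: [-2.307, -2.13, 0.001]
force: [-0.2, -0.4, 0.4]
opening: 0.009
```

```bash
python3 go.py 0 -190 .084;python3 - <<'E'
from h import *
s=manip.grab_frame('side');t=manip.grab_frame('top')
crop(s,225,60,355,190,5,'pics/s1.png');crop(t,220,150,370,260,5,'pics/t1.png')
E
```

```text
t 1.6 rack [ -10.2 -201.2] z 0.1528 F [-0.21 -0.36  0.38] op 0.009
shift now-tool [0.0111 0.0104 0.0688] turn [-0.0016 -0.0008  0.0012] shift in target axes [0.0112 0.0102 0.0688] q [ 0.8   0.32 -0.5   1.68  0.16  1.18  0.19]
```

View pics/s1.png

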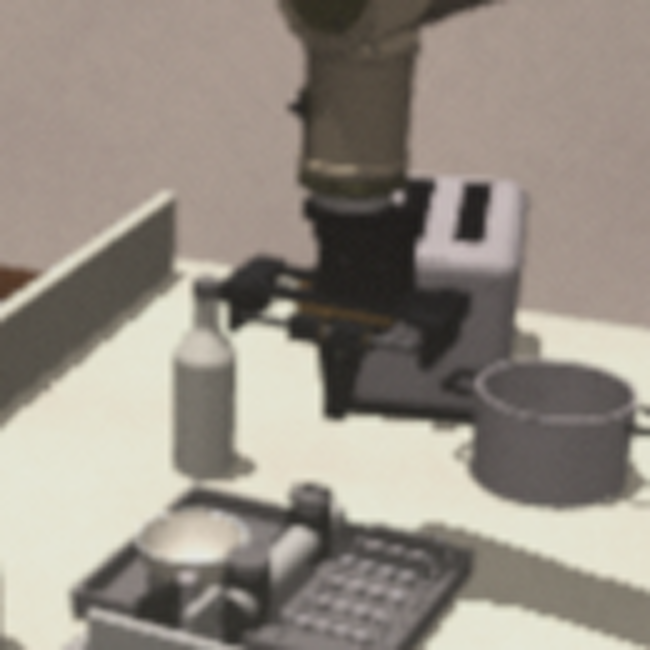

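View pics/t1.png

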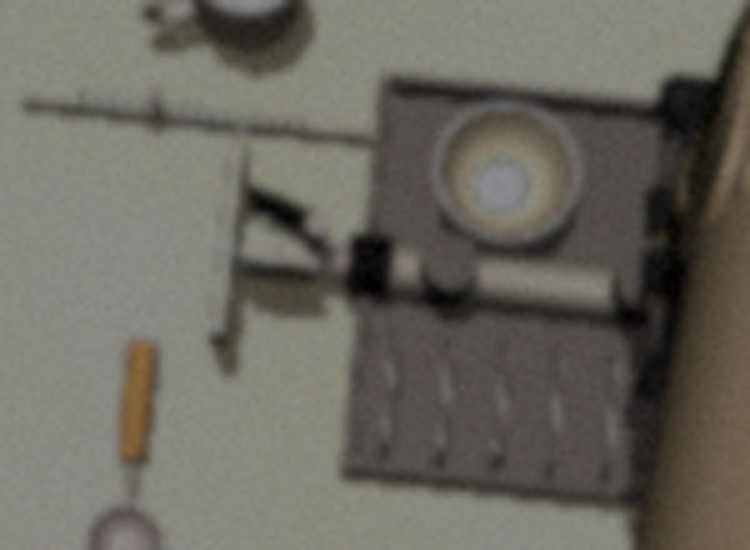

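>>> play_rows(commands="0.0055 0.005 0.01 0 0 0;0.0055 0.005 0.02 0 0 0;0 0 0.02 0 0 0;0 0 0.012 0 0 0;0 0 0 0 0 0;0 0 0 0 0 0")

```text
t: 2.2
ee_pos: [0.5236, -0.2501, 0.0914]
ee_rot: [-2.31, -2.128, 0.001]
force: [-0.2, -0.2, -0.8]
opening: 0.012
```

```bash
python3 go.py 0 -190 .074;python3 - <<'E'
from h import *
s=manip.grab_frame('side')
crop(s,225,90,345,210,6,'pics/s2.png')
E
```

```text
t 2.2 rack [  -0.3 -191.2] z 0.0914 F [-0.23 -0.19 -0.78] op 0.012
shift now-tool [0.0012 0.0003 0.0174] turn [-0.0008 -0.0001 -0.0012] shift in target axes [0.0012 0.0003 0.0174] q [ 0.77  0.4  -0.49  1.72  0.21  1.07  0.13]
```

View pics/s2.png

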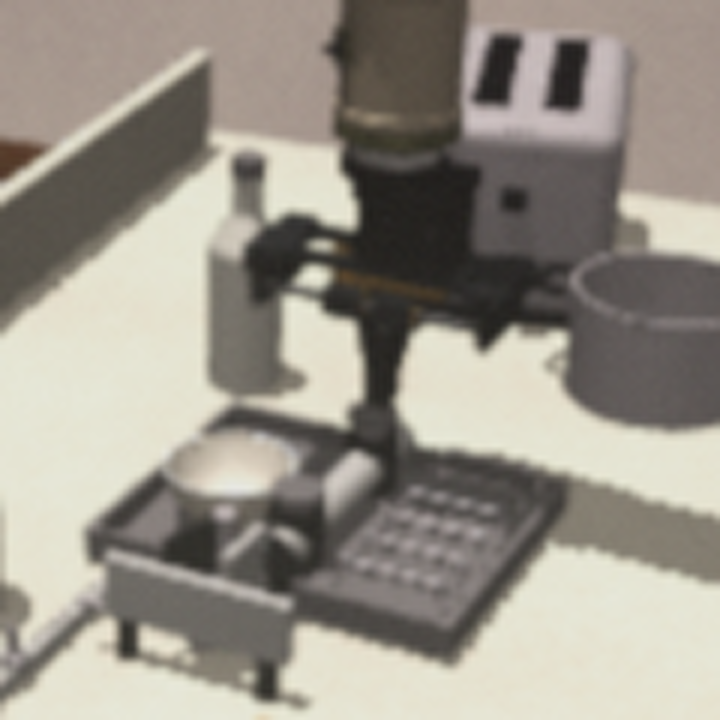

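>>> play_rows(commands="0 0 0.004 0 0 0;0 0 0.004 0 0 0;0 0 0.003 0 0 0;0 0 0.002 0 0 0;0 0 0.002 0 0 0;0 0 0.001 0 0 0;0 0 0 0 0 0;0 0 0 0 0 0")

```text
t: 2.92
ee_pos: [0.5241, -0.2498, 0.0757]
ee_rot: [2.309, 2.129, 0.0]
force: [1.6, -1.4, 3.4]
opening: 0.003
```

>>> play_rows(commands="0 0 0.001 0 0 0;0 0 0.001 0 0 0;0 0 0.001 0 0 0;0 0 0 0 0 0;0 0 0 0 0 0")

```text
t: 3.33
ee_pos: [0.5242, -0.2498, 0.0743]
ee_rot: [2.309, 2.129, -0.001]
force: [-5.9, 0.2, 20.2]
opening: 0.004
```

>>> play_rows(commands="0 0 0.001 0 0 0;0 0 0 0 0 0;0 0 0 0 0 0")

```text
t: 3.58
ee_pos: [0.5242, -0.2499, 0.0742]
ee_rot: [2.309, 2.129, -0.001]
force: [-10.3, 1.6, 29.9]
opening: 0.004
```

>>> play_rows(commands="0 0 -0.012 0 0 0;0 0 -0.02 0 0 0;0.02 0 -0.004 0 0 0;0.035 0 0 0 0 0;0.035 0 0 0 0 0;0.025 0 0 0 0 0;0.0105 0 0.005 0 0 0;0 0 0.01 0 0 0;0 0 0 0 0 0;0 0 0 0 0 0")

```text
t: 4.42
ee_pos: [0.533, -0.1263, 0.0913]
ee_rot: [-2.31, -2.126, 0.003]
force: [0.3, -0.6, -0.9]
opening: 0.007
```

```bash
python3 go.py 0 -65 .074;python3 - <<'E'
from h import *
s=manip.grab_frame('side')
crop(s,225,90,345,210,6,'pics/s3.png')
E
```

```text
t 4.42 rack [ -0.9 -67.1] z 0.0913 F [ 0.29 -0.6  -0.86] op 0.007
shift now-tool [0.0021 0.0009 0.0173] turn [-0.0026  0.0003 -0.0022] shift in target axes [0.0021 0.0009 0.0173] q [ 0.62  0.35 -0.55  1.8   0.21  1.05 -0.09]
```

View pics/s3.png

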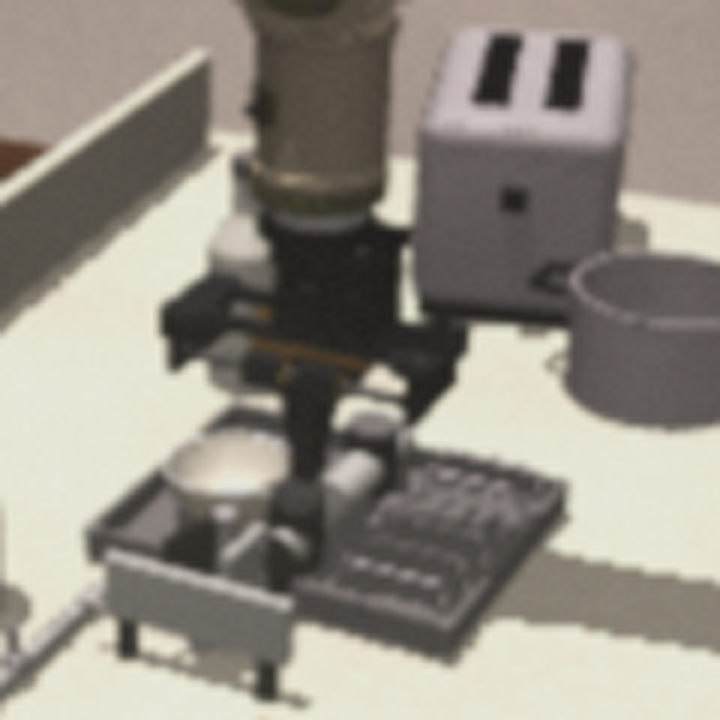

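>>> play_rows(commands="0.001 0.0005 0.004 0 0 0;0.001 0.0005 0.004 0 0 0;0 0 0.003 0 0 0;0 0 0.002 0 0 0;0 0 0.002 0 0 0;0 0 0.001 0 0 0;0 0 0.001 0 0 0;0 0 0.001 0 0 0;0 0 0 0 0 0;0 0 0 0 0 0")

```text
t: 5.3
ee_pos: [0.5353, -0.1226, 0.0745]
ee_rot: [2.309, 2.13, 0.0]
force: [-0.8, -1.2, 0.8]
opening: 0.005
```

>>> play_rows(commands="0 0 0.001 0 0 0;0 0 0.001 0 0 0;0 0 0 0 0 0;0 0 0 0 0 0")

```text
t: 5.63
ee_pos: [0.5355, -0.1227, 0.0743]
ee_rot: [2.309, 2.129, -0.001]
force: [-8.9, 0.1, 22.5]
opening: 0.007
```

```bash
python3 go.py 0 -65 .074;python3 - <<'E'
from h import *
s=manip.grab_frame('side')
crop(s,235,130,315,210,8,'pics/s4.png')
E
```

```text
t 5.63 rack [  1.3 -63.3] z 0.0743 F [-8.91  0.07 22.47] op 0.007
shift now-tool [-0.0017 -0.0013  0.0003] turn [ 0.0003  0.0009 -0.0003] shift in target axes [-0.0017 -0.0013  0.0003] q [ 0.61  0.37 -0.55  1.81  0.22  1.02 -0.11]
```

View pics/s4.png

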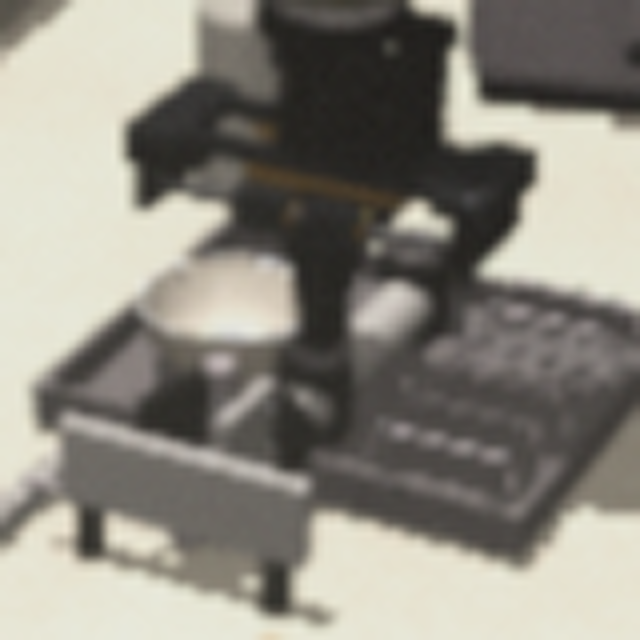

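>>> play_rows(commands="0 0 0.001 0 0 0;0 0 0 0 0 0;0 0 -0.012 0 0 0;0 0 -0.025 0 0 0;0 0 -0.025 0 0 0;0.02 0 0 0 0 0;0.03 0 0 0 0 0;0.03 0 0 0 0 0;0.018 0 0 0 0 0;0 0 0 0 0 0")

```text
t: 6.52
ee_pos: [0.5433, -0.0193, 0.1338]
ee_rot: [-2.302, -2.136, -0.003]
force: [0.1, 1.0, -0.1]
opening: 0.008
```

>>> play_rows(commands="0.006 0.004 0 0 0 0;0 0 0 0 0 0;0 0 0 0 0 0;0 0 0 0 0 0;0 0 0 0 0 0;0 0 0 0 0 0;0 0 0 0 0 0;0 0 0 0 0 0", gripper=100)

```text
t: 7.18
ee_pos: [0.5477, -0.0196, 0.1336]
ee_rot: [2.31, 2.129, -0.0]
force: [0.0, -0.5, -0.1]
opening: 0.526
```

```bash
python3 go.py 0 44 .057;python3 - <<'E'
from h import *
s=manip.grab_frame('side');t=manip.grab_frame('top')
crop(s,205,120,305,220,7,'pics/s5.png');crop(t,220,150,370,260,5,'pics/t5.png')
E
```

```text
t 7.18 rack [ 5.1 40.4] z 0.1336 F [ 0.04 -0.53 -0.09] op 0.526
shift now-tool [ 0.0036 -0.0051  0.0766] turn [ 0.0001  0.0002 -0.0007] shift in target axes [ 0.0036 -0.0051  0.0766] q [ 0.49  0.31 -0.62  1.76  0.2   1.13 -0.28]
```

View pics/s5.png

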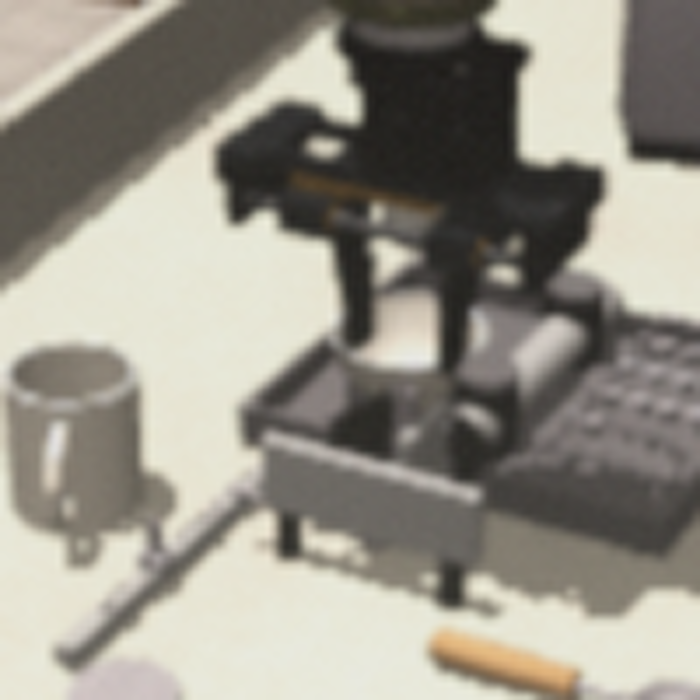

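View pics/t5.png

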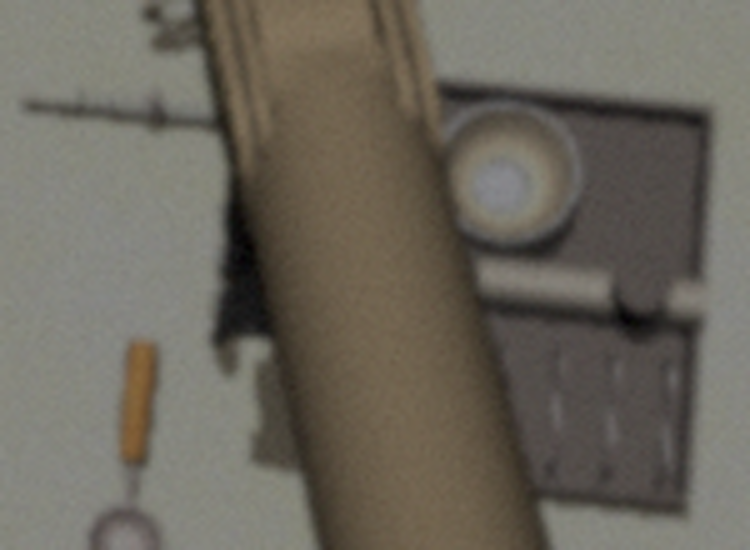

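>>> play_rows(commands="0.002 0 0 0 0 0;0 0 0 0 0 0;0 0 0 0 0 0;0 0 0 0 0 0;0 0 0 0 0 0;0 0 0.01 0 0 0;0 0 0.01 0 0 0;0 0 0.01 0 0 0;0 0 0 0 0 0")

```text
t: 8.03
ee_pos: [0.5462, -0.0175, 0.1006]
ee_rot: [-2.307, -2.128, 0.004]
force: [0.3, 0.1, -1.0]
opening: 0.998
```

```bash
python3 go.py 5 44 .057;python3 - <<'E'
from h import *
s=manip.grab_frame('side')
crop(s,205,120,305,220,7,'pics/s6.png')
E
```

```text
t 8.03 rack [ 3.5 42.5] z 0.1006 F [ 0.3   0.07 -0.98] op 0.998
shift now-tool [0.0016 0.0016 0.0436] turn [-0.004   0.     -0.0003] shift in target axes [0.0015 0.0015 0.0436] q [ 0.47  0.34 -0.61  1.79  0.22  1.08 -0.3 ]
```

View pics/s6.png

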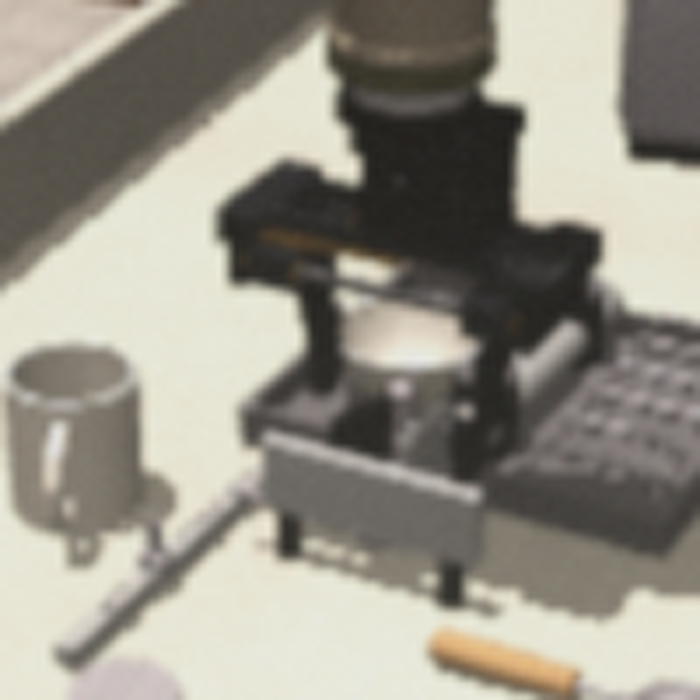

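>>> play_rows(commands="0 0.001 0.008 0 0 0;0 0 0.009 0 0 0;0 0 0.009 0 0 0;0 0 0.008 0 0 0;0 0 0.006 0 0 0;0 0 0.003 0 0 0;0 0 0 0 0 0;0 0 0 0 0 0")

```text
t: 8.75
ee_pos: [0.5489, -0.0174, 0.0606]
ee_rot: [2.309, 2.13, 0.0]
force: [0.2, 0.7, 1.1]
opening: 0.999
```

```bash
python3 go.py 2 64 .057;python3 - <<'E'
from h import *
s=manip.grab_frame('side')
crop(s,205,140,305,240,7,'pics/s7.png')
E
```

```text
t 8.75 rack [ 6.2 42.8] z 0.0606 F [0.2  0.69 1.14] op 0.999
shift now-tool [ 0.0212 -0.0042  0.0036] turn [ 0.     -0.     -0.0002] shift in target axes [ 0.0212 -0.0042  0.0036] q [ 0.45  0.4  -0.6   1.82  0.26  1.   -0.33]
```

View pics/s7.png

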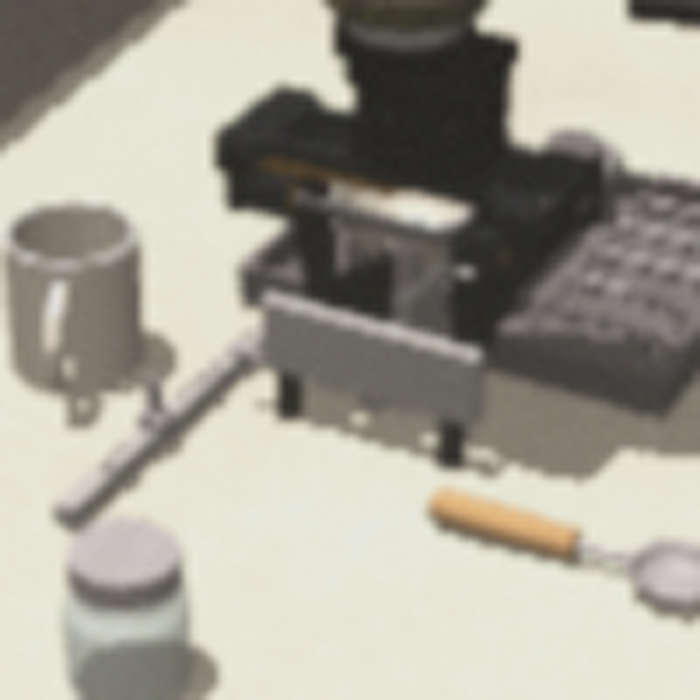

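>>> play_rows(commands="0.004 -0.001 0.002 0 0 0;0.004 -0.001 0.001 0 0 0;0.004 -0.001 0 0 0 0;0.003 0 0 0 0 0;0.002 0 0 0 0 0;0.002 0 0 0 0 0;0 0 0 0 0 0;0 0 0 0 0 0")

```text
t: 9.47
ee_pos: [0.5475, 0.0018, 0.0576]
ee_rot: [2.309, 2.13, 0.0]
force: [0.2, -1.1, 0.3]
opening: 0.998
```

```bash
python3 go.py 2 64 .057
```

```text
t 9.47 rack [ 3.2 61.8] z 0.0576 F [ 0.22 -1.13  0.27] op 0.998
shift now-tool [ 0.0022 -0.0012  0.0006] turn [ 0.0001  0.0001 -0.0001] shift in target axes [ 0.0022 -0.0012  0.0006] q [ 0.43  0.4  -0.6   1.83  0.27  0.99 -0.37]
```

>>> play_rows(commands="0.004 0 0 0 0 0;0.004 0 0 0 0 0;0.004 0 0 0 0 0;0.004 0 0 0 0 0;0.004 0 0 0 0 0;0.004 0 0 0 0 0;0.004 0 0 0 0 0;0.002 0 0 0 0 0;0 0 0 0 0 0;0 0 0 0 0 0")

```text
t: 10.3
ee_pos: [0.5498, 0.0321, 0.0576]
ee_rot: [-2.309, -2.13, -0.0]
force: [-0.0, -2.2, -0.8]
opening: 0.999
```

```bash
python3 go.py 0 94 .057;python3 - <<'E'
from h import *
s=manip.grab_frame('side');t=manip.grab_frame('top')
cv2.imwrite('pics/s8f.png',s[:,:,::-1]);cv2.imwrite('pics/t8f.png',t[:,:,::-1])
crop(s,205,150,285,230,9,'pics/s8.png');crop(t,220,150,320,230,7,'pics/t8.png')
E
```

```text
t 10.3 rack [ 3.1 92.1] z 0.0576 F [-0.02 -2.22 -0.79] op 0.999
shift now-tool [ 0.0019 -0.0031  0.0006] turn [ 0.0001 -0.0002  0.0003] shift in target axes [ 0.0019 -0.0031  0.0006] q [ 0.38  0.41 -0.61  1.82  0.28  1.   -0.43]
```

View pics/s8.png

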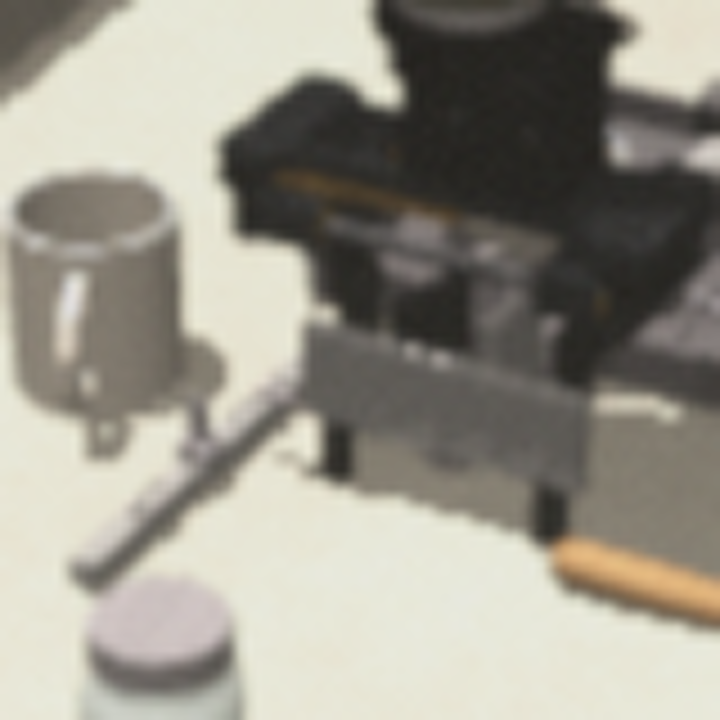

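View pics/t8.png

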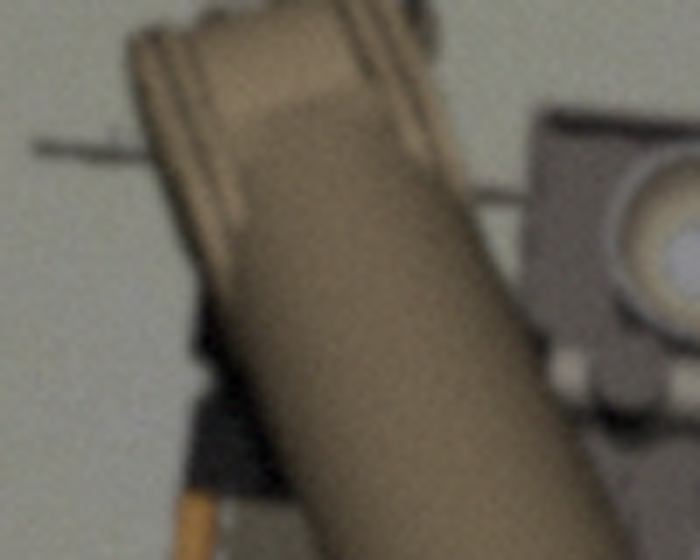

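```bash
cat >> h.py <<'E'
def avg(n,k):
    return np.mean([manip.grab_frame(n).astype(float) for _ in range(k)],0)
E
python3 - <<'E'
from go import *
a=avg('side',12);np.save('a8.npy',a)
crop(np.clip(a,0,255).astype(np.uint8),212,180,252,215,18,'pics/s9.png')
t0=cv2.imread('pics/top0.png')[:,:,::-1]
k=lambda x,y:((x+.5)/5-.5+220,(y+.5)/5-.5+150)
for c in [(140,342),(132,465),(125,545)]: print('spoon',w2rack(onz('top',*k(*c),.01)))
for j in (30,57):
  for p in [(87,80+j,34),(65,85+j,75),(-65,85+j,75),(65,85+j,30),(-65,85+j,30),(-65,85+j,0)]:
    q=proj('side',[*rack2w(p[0],p[1]),p[2]/1e3]);print(j,p,q.round(1),((q-[212,180]+.5)*18-.5).round())
for p in [(98,137,34),(98,137,43),(98,137,16)]:
    q=proj('side',[*rack2w(p[0],p[1]),p[2]/1e3]);print(p,q.round(1),((q-[212,180]+.5)*18-.5).round())
E
```

```text
spoon [-58.60848655 131.68456838]
spoon [-140.6083282   127.65205612]
spoon [-193.05081501  126.24025871]
30 (87, 110, 34) [234.6 193.4] [416. 251.]
30 (65, 115, 75) [238.8 186.2] [491. 120.]
30 (-65, 115, 75) [270.6 195.3] [1063.  284.]
30 (65, 115, 30) [239.  196.5] [495. 305.]
30 (-65, 115, 30) [270.2 205.8] [1056.  473.]
30 (-65, 115, 0) [270.  212.6] [1052.  595.]
57 (87, 137, 34) [230.9 196.8] [349. 312.]
57 (65, 142, 75) [235.1 189.6] [424. 181.]
57 (-65, 142, 75) [267.2 198.9] [1002.  349.]
57 (65, 142, 30) [235.3 199.9] [429. 367.]
57 (-65, 142, 30) [266.9 209.6] [996. 541.]
57 (-65, 142, 0) [266.7 216.4] [992. 664.]
(98, 137, 34) [228.4 196.1] [304. 298.]
(98, 137, 43) [228.3 194. ] [302. 261.]
(98, 137, 16) [228.6 200.1] [306. 370.]
```

View pics/s9.png

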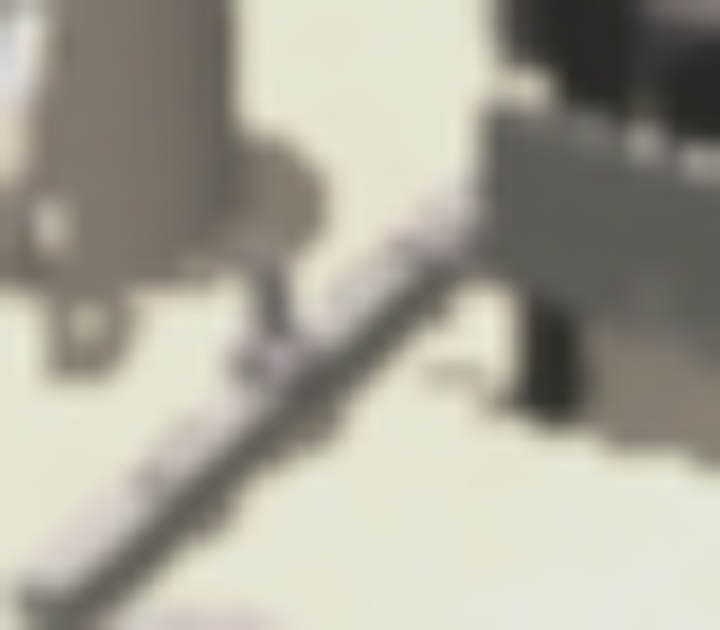

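```bash
python3 - <<'E'
from go import *
k=lambda x,y:((x+.5)/6-.5+205,(y+.5)/6-.5+145)
for n,c,z in [('footR',(240,326),0),('footRr',(256,328),0),('footL l',(378,362),0),('footL r',(398,370),0),('spoon end top',(370,393),.008),('spoon end bot',(370,408),0),('handle far',(495,435),.006)]:
    print(n,w2rack(onz('side',*k(*c),z)).round(1))
a=np.load('a8.npy')
a=np.clip(a,0,255).astype(np.uint8)
crop(a,255,190,305,232,16,'pics/s10.png')
E
```

```text
footR [61.3 79.7]
footRr [51.1 76.8]
footL l [-35.2  74.2]
footL r [-50.1  76.2]
spoon end top [-50.9 117.4]
spoon end bot [-53.1 121.3]
handle far [-134.2  118.2]
```

View pics/s10.png

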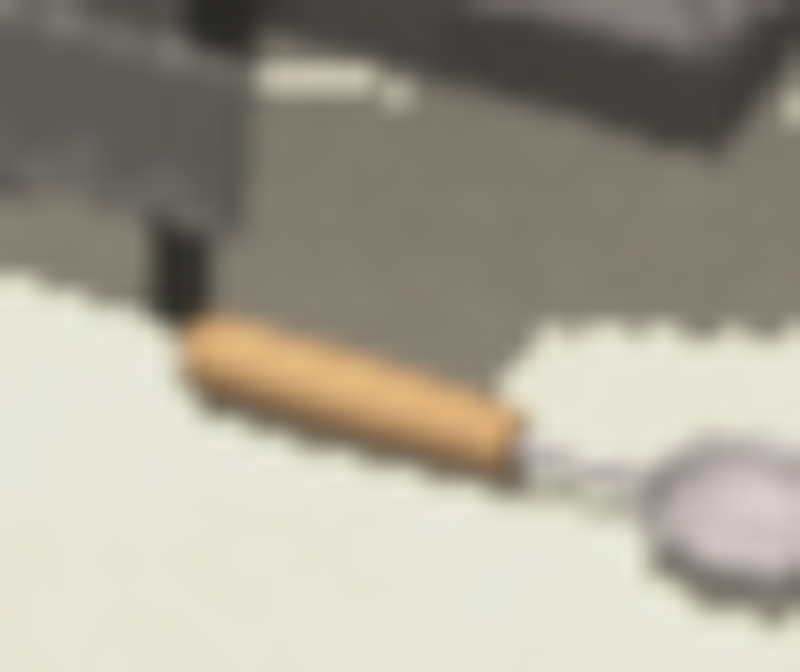

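>>> play_rows(commands="0.003 0 0 0 0 0;0.003 0 0 0 0 0;0.003 0 0 0 0 0;0.003 0 0 0 0 0;0.003 0 0 0 0 0;0.002 0 0 0 0 0;0.001 0 0 0 0 0;0 0 0 0 0 0")

```text
t: 11.67
ee_pos: [0.5514, 0.0501, 0.0575]
ee_rot: [-2.309, -2.13, -0.001]
force: [0.8, -2.3, 0.2]
opening: 0.999
```

```bash
python3 go.py 0 110 .057;python3 - <<'E'
from go import *
a=avg('side',12);np.save('a11.npy',a);a=np.clip(a,0,255).astype(np.uint8)
crop(a,212,180,252,215,18,'pics/s11.png')
crop(a,255,190,305,232,16,'pics/s11b.png')
E
```

```text
t 11.67 rack [  3.2 110.2] z 0.0575 F [ 0.76 -2.25  0.2 ] op 0.999
shift now-tool [-0.0002 -0.0032  0.0005] turn [ 0.0002 -0.0003  0.0002] shift in target axes [-0.0002 -0.0032  0.0005] q [ 0.35  0.42 -0.62  1.81  0.28  1.   -0.47]
```

View pics/s11.png

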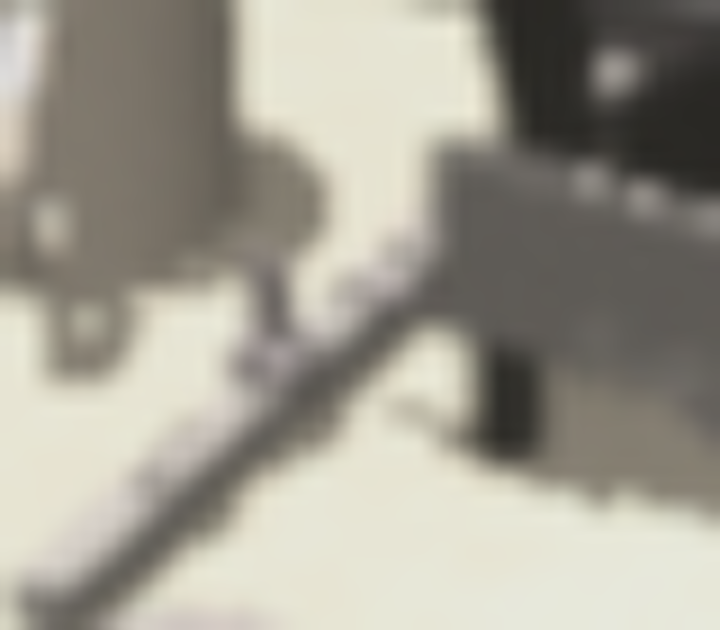

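View pics/s11b.png

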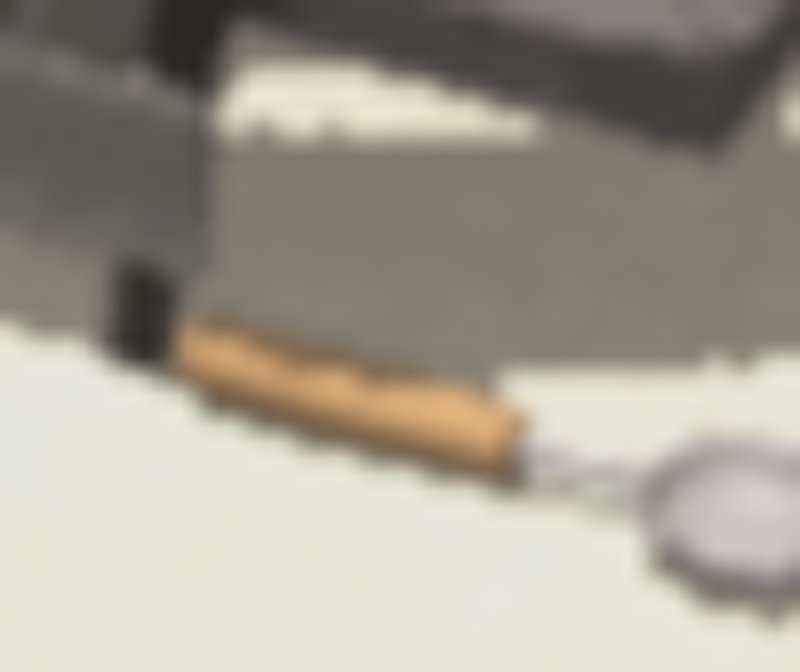

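```bash
python3 - <<'E'
from go import *
t0=cv2.imread('pics/top0.png').astype(np.float32).mean(2)
# rectify plane z=.034, x 40..110, y 60..160 at 0.25mm
def rect(im,n,z,xs,ys):
    m=np.zeros((len(xs),len(ys),2),np.float32)
    for i,x in enumerate(xs):
        for j,y in enumerate(ys): m[i,j]=proj(n,[*rack2w(x,y),z])
    return cv2.remap(im,m[...,0],m[...,1],cv2.INTER_CUBIC)
xs=np.arange(112,50,-.5);ys=np.arange(170,50,-.5)
r=rect(t0,'top',.034,xs,ys)
g=np.clip((r-r.min())/(r.max()-r.min())*255,0,255).astype(np.uint8)
cv2.imwrite('pics/r0.png',cv2.resize(g,None,fx=3,fy=3))
for x0,x1 in [(107,101),(101,97),(97,92),(91,86),(86,80),(80,72),(70,55)]:
    m=(xs<=x0)&(xs>x1);p=r[m].mean(0);print((x0,x1),[(int(y),int(v)) for y,v in zip(ys[::4],p[::4])])
E
```

```text
Traceback (most recent call last):
  File "h.py", line 10, in proj
    c,f=cal(n);T=c['cam_to_world'];q=T[:3,:3].T@(np.array(p)-T[:3,3]);return np.array([c['cx']+f*q[0]/q[2],c['cy']+f*q[1]/q[2]])
        ~~~^^^
  File "h.py", line 4, in cal
    c=manip.calibration(n);f=192/np.tan(np.radians(c['fov_y']/2));return c,f
ValueError: time passes only in moves, steps and waits
```

```bash
sed -i 's/^def cal(n):/import functools\n@functools.lru_cache\ndef cal(n):/' h.py; cat > rect.py <<'E'
from go import *
def rect(im,n,z,xs,ys):
    m=np.zeros((len(xs),len(ys),2),np.float32)
    for i,x in enumerate(xs):
        for j,y in enumerate(ys): m[i,j]=proj(n,[*rack2w(x,y),z])
    return cv2.remap(im,m[...,0],m[...,1],cv2.INTER_CUBIC)
E
python3 - <<'E'
from rect import *
t0=cv2.imread('pics/top0.png').astype(np.float32).mean(2)
xs=np.arange(112,50,-.5);ys=np.arange(170,50,-.5)
r=rect(t0,'top',.034,xs,ys)
g=np.clip((r-r.min())/(r.max()-r.min())*255,0,255).astype(np.uint8)
cv2.imwrite('pics/r0.png',cv2.resize(g,None,fx=3,fy=3))
for x0,x1 in [(107,101),(101,97),(97,92),(91,86),(86,80),(80,72),(70,55)]:
    m=(xs<=x0)&(xs>x1);p=r[m].mean(0);print((x0,x1),[(int(y),int(v)) for y,v in zip(ys[::4],p[::4])])
E
```

```text
(107, 101) [(170, 121), (168, 123), (166, 124), (164, 124), (162, 122), (160, 120), (158, 119), (156, 121), (154, 123), (152, 123), (150, 122), (148, 119), (146, 118), (144, 114), (142, 111), (140, 105), (138, 101), (136, 106), (134, 113), (132, 118), (130, 123), (128, 125), (126, 125), (124, 124), (122, 123), (120, 122), (118, 121), (116, 123), (114, 123), (112, 121), (110, 120), (108, 122), (106, 124), (104, 125), (102, 125), (100, 126), (98, 127), (96, 127), (94, 125), (92, 124), (90, 124), (88, 124), (86, 124), (84, 122), (82, 122), (80, 122), (78, 122), (76, 122), (74, 122), (72, 121), (70, 121), (68, 122), (66, 123), (64, 123), (62, 126), (60, 126), (58, 125), (56, 124), (54, 124), (52, 123)]
(101, 97) [(170, 116), (168, 117), (166, 119), (164, 119), (162, 119), (160, 117), (158, 114), (156, 117), (154, 120), (152, 121), (150, 116), (148, 110), (146, 107), (144, 105), (142, 98), (140, 89), (138, 83), (136, 87), (134, 97), (132, 107), (130, 116), (128, 119), (126, 119), (124, 116), (122, 114), (120, 114), (118, 115), (116, 118), (114, 119), (112, 118), (110, 116), (108, 115), (1
[... 3034 characters left out ...]
, 55) [(170, 127), (168, 126), (166, 126), (164, 127), (162, 127), (160, 127), (158, 127), (156, 127), (154, 127), (152, 127), (150, 127), (148, 126), (146, 126), (144, 127), (142, 127), (140, 125), (138, 125), (136, 125), (134, 125), (132, 126), (130, 127), (128, 127), (126, 125), (124, 125), (122, 126), (120, 127), (118, 127), (116, 127), (114, 126), (112, 127), (110, 127), (108, 126), (106, 125), (104, 126), (102, 126), (100, 126), (98, 128), (96, 128), (94, 126), (92, 124), (90, 121), (88, 118), (86, 118), (84, 120), (82, 118), (80, 112), (78, 103), (76, 94), (74, 92), (72, 100), (70, 112), (68, 120), (66, 124), (64, 124), (62, 124), (60, 126), (58, 126), (56, 125), (54, 125), (52, 125)]
```

View pics/r0.png

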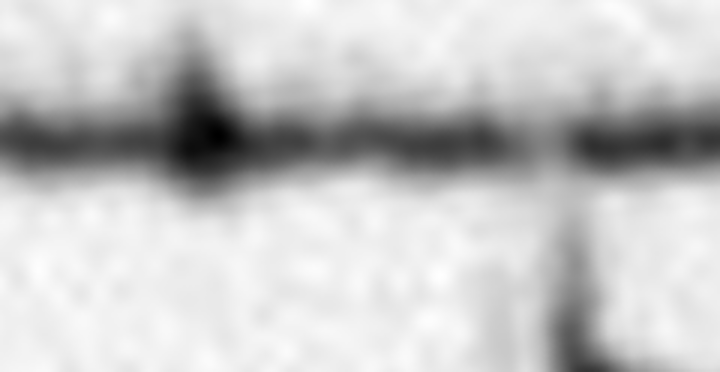

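```bash
python3 - <<'E'
from go import *
d=(np.load('a11.npy')-np.load('a8.npy')).mean(2)
g=np.clip(128+d*1.2,0,255).astype(np.uint8)
g=np.dstack([g]*3)
crop(g,212,180,252,215,18,'pics/d11.png')
E
```

```text
(no output)
```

View pics/d11.png

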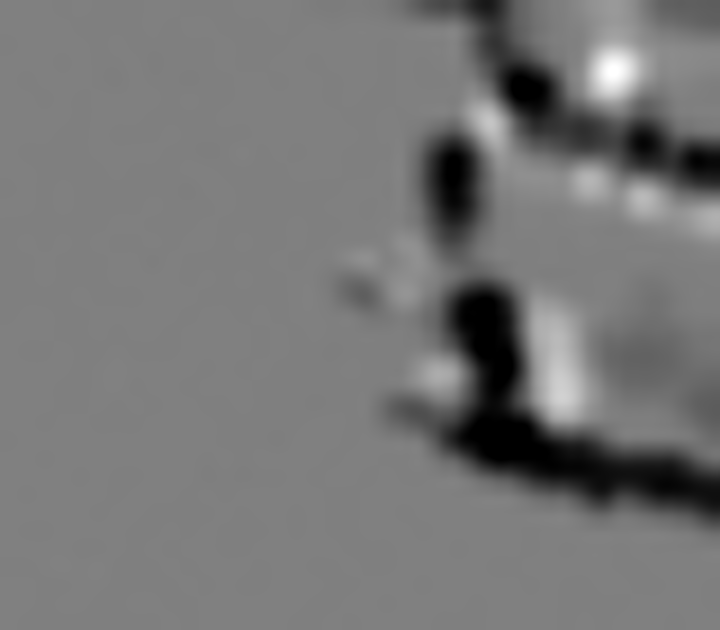

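>>> play_rows(commands="0.002 0 0 0 0 0;0.002 0 0 0 0 0;0.002 0 0 0 0 0;0.002 0 0 0 0 0;0.001 0 0 0 0 0;0.001 0 0 0 0 0;0 0 0 0 0 0;0 0 0 0 0 0")

```text
t: 12.93
ee_pos: [0.5522, 0.0598, 0.0575]
ee_rot: [-2.309, -2.13, -0.001]
force: [1.8, -3.6, 0.7]
opening: 1.001
```

```bash
python3 go.py 0 120 .057;python3 - <<'E'
from go import *
a=avg('side',16);np.save('a12.npy',a)
d=(a-np.load('a8.npy')).mean(2)
g=np.clip(128+d*1.5,0,255).astype(np.uint8)
crop(np.dstack([g]*3),212,180,252,215,18,'pics/d12.png')
crop(np.clip(a,0,255).astype(np.uint8),212,180,252,215,18,'pics/s12.png')
E
```

```text
t 12.93 rack [  3.2 120. ] z 0.0575 F [ 1.8  -3.57  0.66] op 1.001
shift now-tool [ 0.     -0.0032  0.0005] turn [ 0.0002 -0.0003 -0.    ] shift in target axes [ 0.     -0.0032  0.0005] q [ 0.33  0.42 -0.62  1.81  0.29  1.   -0.48]
```

View pics/d12.png

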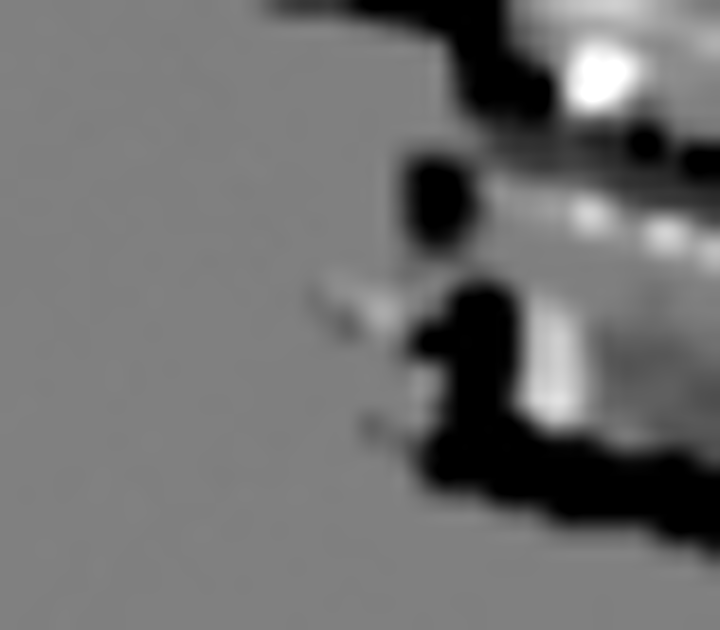

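View pics/s12.png

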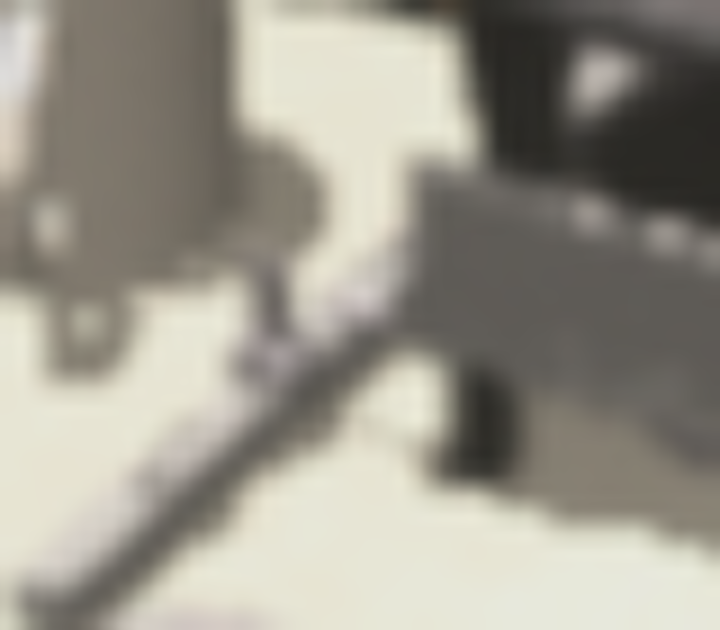

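```bash
python3 - <<'E'
from go import *
a8=np.load('a8.npy').mean(2);a12=np.load('a12.npy').mean(2);a11=np.load('a11.npy').mean(2)
np.set_printoptions(linewidth=200)
print('cols',np.arange(224,237))
for nm,d in(('d12',a12-a8),('d11',a11-a8),('a12',a12),('a8',a8)):
    print(nm)
    for v in range(191,203): print(v,d[v,224:237].round().astype(int))
E
```

```text
cols [224 225 226 227 228 229 230 231 232 233 234 235 236]
d12
191 [   0    0   -1    0    0    0    0    0    0   -2  -43  -89 -104]
192 [  0   0  -1  -1   0  -1   0   0   0  -2 -39 -80 -88]
193 [  0   0   0  -1   0   0   0   0   1   0 -21 -55 -67]
194 [  0   0  -1   0   0   0   1   1   0  -1 -13 -24 -28]
195 [  0   0   0   0   0  -2   6   7   3   0 -10  -8  -4]
196 [  0   0   0  -1  -2  -9   2   8  17  17   4  -3 -21]
197 [  0   0   0   0  -1  -8 -12 -11  16  27   4 -21 -44]
198 [  0   0   0   0   0  -2 -10 -18   0   9 -18 -71 -98]
199 [   0    0    0    0    0   -1   -2   -3   -1   -4  -33  -76 -108]
200 [  0   0   0   0   0   0   0   0   0  -2 -10  -9 -38]
201 [  0   1   0   0   0   0   0   0   0   0   1   9 -25]
202 [  0   1  -1  -1   0  -1   0   0  -2  -1   0  -1 -46]
d11
191 [  0   0   0   0   0   0   0   0   0   0  -2 -24 -76]
192 [  0  -1   0   0   0   0   0   0   0   1   1 -16 -56]
193 [  0   0   0  -1   0   0   1   1   2   3  13   2 -36]
194 [  0   0   0   1   0   0   0   7  12   2   8  11 -13]
195 [  0   0  -1   0   0   0  -6 -14 -10   5  12   7  -4]
196 [  0  -1   0   0 
[... 1044 characters left out ...]
]
a8
191 [ 97 105 118 123 123 132 192 220 223 221 218 204 199]
192 [109 117 123 125 124 139 195 221 221 215 207 192 181]
193 [119 127 131 130 135 173 210 220 216 190 165 163 160]
194 [129 127 127 134 172 208 219 210 197 180 157 131 121]
195 [168 153 121 122 188 218 209 198 192 177 147 108  96]
196 [208 183 128 111 184 213 195 192 182 144 106  95 113]
197 [221 190 133 111 175 205 196 178 144 105  96 114 136]
198 [220 190 143 117 149 178 176 144 105  96 119 168 192]
199 [200 162 146 155 144 137 128 104  96 119 170 206 217]
200 [189 141 130 147 126 103  96  98 120 170 207 202 188]
201 [202 166 143 127 100  88  98 123 171 209 220 209 198]
202 [206 182 149 117  94  97 117 168 209 222 223 222 221]
```

>>> play_rows(commands="0.001 -0.001 0 0 0 0;0.001 -0.001 0 0 0 0;0 -0.001 0 0 0 0;0 0 0 0 0 0;0 0 0 0 0 0")

```text
t: 14.15
ee_pos: [0.5491, 0.0619, 0.0576]
ee_rot: [-2.309, -2.13, 0.0]
force: [0.4, -2.8, 1.1]
opening: 1.002
```

```bash
python3 go.py 0 122 .057;python3 - <<'E'
from go import *
a=avg('side',16);np.save('a13.npy',a)
a8=np.load('a8.npy').mean(2);d=a.mean(2)-a8
np.set_printoptions(linewidth=200)
print('cols',np.arange(224,237))
for v in range(193,202): print(v,d[v,224:237].round().astype(int))
crop(np.clip(a,0,255).astype(np.uint8),212,180,252,215,18,'pics/s13.png')
crop(np.clip(a,0,255).astype(np.uint8),205,150,305,225,7,'pics/s13b.png')
E
```

```text
t 14.15 rack [-1.000e-01  1.218e+02] z 0.0576 F [ 0.39 -2.77  1.06] op 1.002
shift now-tool [0.0002 0.0001 0.0006] turn [-0.0002  0.0001 -0.0001] shift in target axes [0.0002 0.0001 0.0006] q [ 0.33  0.42 -0.62  1.81  0.28  1.   -0.49]
cols [224 225 226 227 228 229 230 231 232 233 234 235 236]
193 [  0   0   0  -1   0   0   0   1   0  -2 -31 -64 -67]
194 [  0   0  -1   0   0   0   0   0   0  -1 -21 -32 -29]
195 [  0   0  -1   0   0   0   2   1   1  -1 -13  -9  -4]
196 [  0   0   0  -1  -1  -2   8   8   8   8   5  -1 -21]
197 [  0   0   0  -1  -1 -12 -19  -9  22  32   8 -19 -44]
198 [  0   1   0   0  -1 -11 -26 -20  17  19 -16 -71 -98]
199 [   0    0    0    0    0   -2   -5   -4    1   -6  -39  -78 -112]
200 [  0  -1   0   0   0   0  -1   0   0  -2 -13 -11 -51]
201 [  0   0   0  -1  -1   0  -1   0   0   0   1   8 -43]
```

View pics/s13.png

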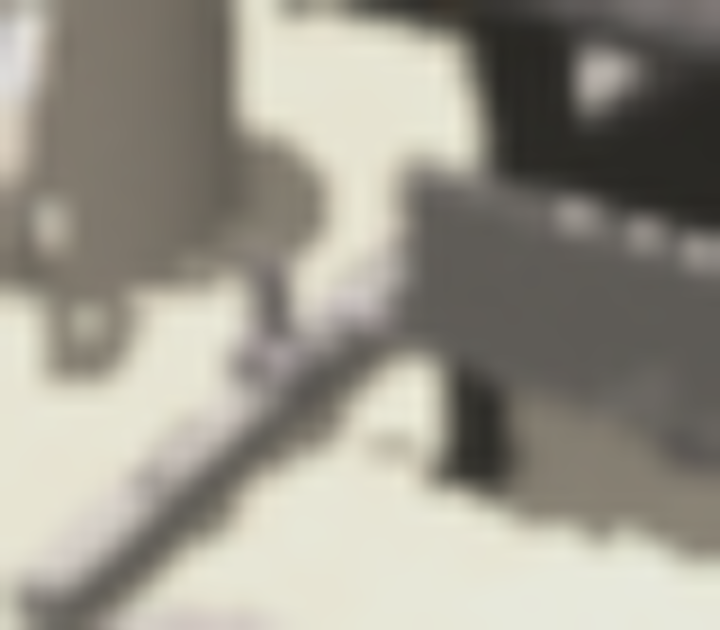

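View pics/s13b.png

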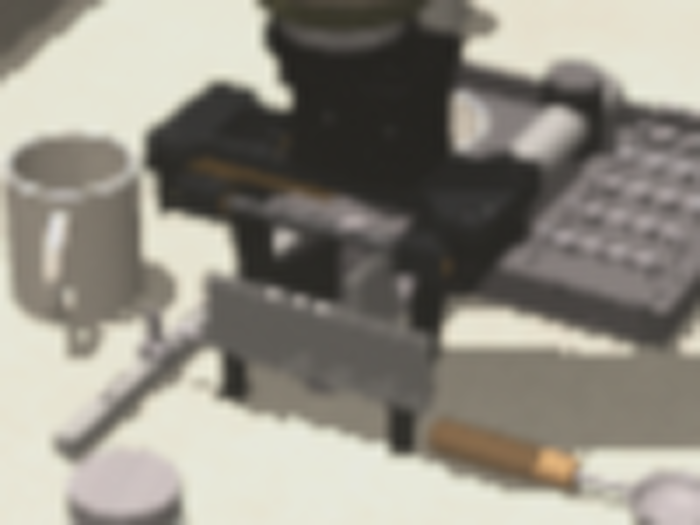

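```bash
python3 - <<'E'
from go import *
A=(np.load('a8.npy')*12+np.load('a11.npy')*12+np.load('a12.npy')*16+np.load('a13.npy')*16)/56
np.set_printoptions(linewidth=200)
print('cols',np.arange(219,232))
for ch in (0,2):
  print('ch',ch)
  for v in range(187,205): print(v,A[v,219:232,ch].round().astype(int))
g=np.clip((A-90)*1.6,0,255).astype(np.uint8)
crop(g,217,183,237,207,28,'pics/fin.png')
E
```

```text
cols [219 220 221 222 223 224 225 226 227 228 229 230 231]
ch 0
187 [124 121 118 113 107 106 142 177 191 215 229 231 231]
188 [124 122 118 114 108 103 114 132 143 175 214 229 231]
189 [124 121 118 114 108 102 111 125 132 141 175 217 230]
190 [124 121 118 113 108 102 111 125 131 133 146 204 229]
191 [124 122 118 114 108 104 112 126 131 131 141 203 229]
192 [124 122 118 114 110 116 125 131 133 133 147 205 229]
193 [125 122 118 117 116 127 135 139 137 144 183 220 229]
194 [125 122 123 137 137 137 135 133 141 181 218 228 221]
195 [133 134 137 149 153 177 162 126 128 197 226 218 205]
196 [173 195 200 202 204 216 191 134 116 192 219 204 198]
197 [175 215 228 229 229 228 198 139 115 181 207 194 177]
198 [184 222 230 231 231 227 197 148 123 154 180 171 137]
199 [204 229 231 231 230 208 169 153 161 150 142 131 106]
200 [221 230 231 231 229 197 146 136 152 131 107  99 103]
201 [230 231 231 231 228 210 173 148 132 104  92 102 129]
202 [231 231 230 228 223 214 189 154 122  98 101 124 177]
203 [231 229 219 206 208 200 165 123 103 109 121 143 202]
204 [230 219 205 199 193 165 120 100 112 132 146 1
[... 356 characters left out ...]
207]
193 [106 104 101 100 100 109 118 121 119 124 159 196 208]
194 [106 104 105 118 118 118 118 119 126 159 194 206 199]
195 [114 115 118 129 133 154 143 114 116 175 204 197 188]
196 [150 171 175 178 182 194 170 121 105 172 199 188 185]
197 [152 191 206 209 211 209 180 127 106 166 191 181 166]
198 [163 200 211 213 213 209 182 137 114 143 168 160 127]
199 [182 208 212 212 210 189 156 142 153 141 131 121  97]
200 [199 211 212 212 209 179 135 127 143 123  99  90  91]
201 [210 212 211 211 208 192 159 137 122  95  83  91 113]
202 [212 211 209 206 204 198 175 143 112  89  90 108 155]
203 [212 210 198 187 192 185 152 112  93  95 105 124 178]
204 [211 198 188 184 179 152 110  90  98 114 127 161 195]
```

View pics/fin.png

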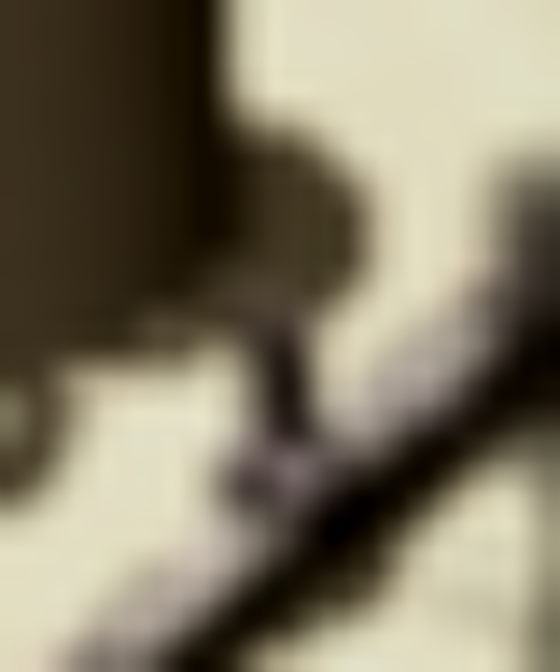

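>>> play_rows(commands="0 0 0 0 0 0;0 0 0 0 0 0;0 0 0 0 0 0;0 0 0 0 0 0", gripper=25)

```text
t: 15.28
ee_pos: [0.5505, 0.0616, 0.0578]
ee_rot: [2.309, 2.128, 0.003]
force: [8.4, -3.5, -2.8]
opening: 0.782
```

>>> play_rows(commands="0 0 0 0 0 0;0 0 0 0 0 0;0 0 0 0 0 0;0 0 0 0 0 0;0 0 0 0 0 0;0 0 0 0 0 0")

```text
t: 15.78
ee_pos: [0.5534, 0.0609, 0.0586]
ee_rot: [2.307, 2.125, 0.011]
force: [19.4, -5.3, -9.0]
opening: 0.4
```

```bash
python3 go.py 0 122 .057
```

```text
t 15.78 rack [  4.4 121.2] z 0.0586 F [19.37 -5.3  -8.98] op 0.4
shift now-tool [ 0.0008 -0.0044  0.0016] turn [ 0.0086 -0.0012 -0.0015] shift in target axes [ 0.0008 -0.0044  0.0016] q [ 0.33  0.42 -0.62  1.81  0.29  1.   -0.49]
```

>>> play_rows(commands="0 0.001 0 0 0 0;0 0.001 0 0 0 0;0 0.001 0 0 0 0;0 0.001 0 0 0 0;0 0 0 0 0 0;0 0 0 0 0 0")

```text
t: 16.28
ee_pos: [0.5537, 0.0615, 0.0584]
ee_rot: [2.309, 2.129, 0.001]
force: [-2.0, -3.8, 9.0]
opening: 0.404
```

```bash
python3 go.py 4 122 .057
```

```text
t 16.28 rack [  4.6 121.8] z 0.0584 F [-1.99 -3.8   8.99] op 0.404
shift now-tool [ 0.0002 -0.0006  0.0014] turn [ 0.0011  0.0002 -0.0003] shift in target axes [ 0.0002 -0.0006  0.0014] q [ 0.33  0.42 -0.62  1.8   0.29  1.   -0.49]
```

>>> play_rows(commands="0 0 -0.0008 0 0 0;0 0 0 0 0 0;0 0 0 0 0 0")

```text
t: 16.53
ee_pos: [0.5537, 0.0613, 0.0585]
ee_rot: [2.309, 2.129, 0.001]
force: [3.2, -4.0, -0.8]
opening: 0.4
```

```bash
python3 go.py 4 122 .057;python3 - <<'E'
from go import *
a=avg('side',16);np.save('a14.npy',a)
a8=np.load('a8.npy').mean(2);d=a.mean(2)-a8
np.set_printoptions(linewidth=200)
print('cols',np.arange(224,237))
for v in range(193,202): print(v,d[v,224:237].round().astype(int))
crop(np.clip(a,0,255).astype(np.uint8),212,180,252,215,18,'pics/s14.png')
crop(np.clip(a,0,255).astype(np.uint8),205,150,305,225,7,'pics/s14b.png')
t=avg('top',4);crop(np.clip(t,0,255).astype(np.uint8),220,130,330,240,6,'pics/t14.png')
E
```

```text
t 16.53 rack [  4.6 121.6] z 0.0585 F [ 3.15 -4.   -0.83] op 0.4
shift now-tool [ 0.0004 -0.0006  0.0015] turn [ 0.001  -0.     -0.0004] shift in target axes [ 0.0004 -0.0006  0.0015] q [ 0.33  0.42 -0.62  1.8   0.29  1.01 -0.49]
cols [224 225 226 227 228 229 230 231 232 233 234 235 236]
193 [  1   0   0   0   0   0   0   1   0  -1 -29 -64 -67]
194 [  0   0   0   1   0   0   0   0   0  -1 -21 -32 -29]
195 [  0   1   0   0   0   0   1   1   1  -1 -13 -10  -4]
196 [  0   0   0  -1  -1  -4   6   7   7   6   4  -1 -21]
197 [  0   0   0   0  -2 -13 -21 -12   7  16   3 -19 -44]
198 [  0   0   0   0  -1 -11 -26 -22  -1   4 -20 -71 -98]
199 [   0    0    0    0    0   -2   -6   -4   -2   -8  -41  -78 -111]
200 [  0  -1   1  -1   0   0   0   0   0  -3 -14 -11 -47]
201 [  0   1   0  -1   0   0   0   0   0   0   1   8 -38]
```

View pics/s14b.png

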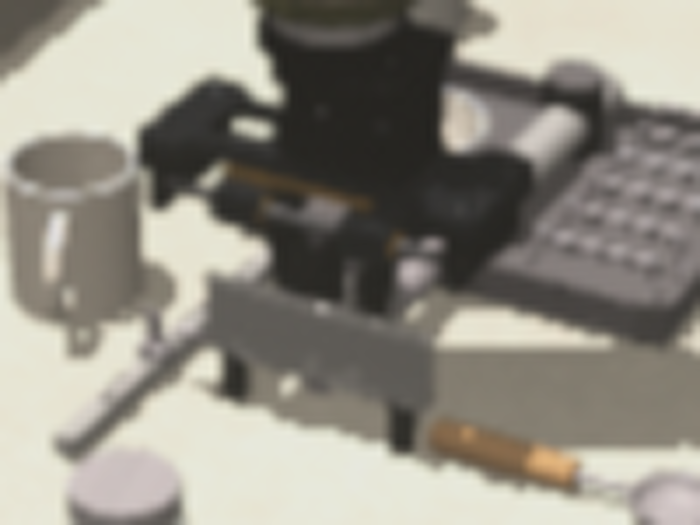

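View pics/s14.png

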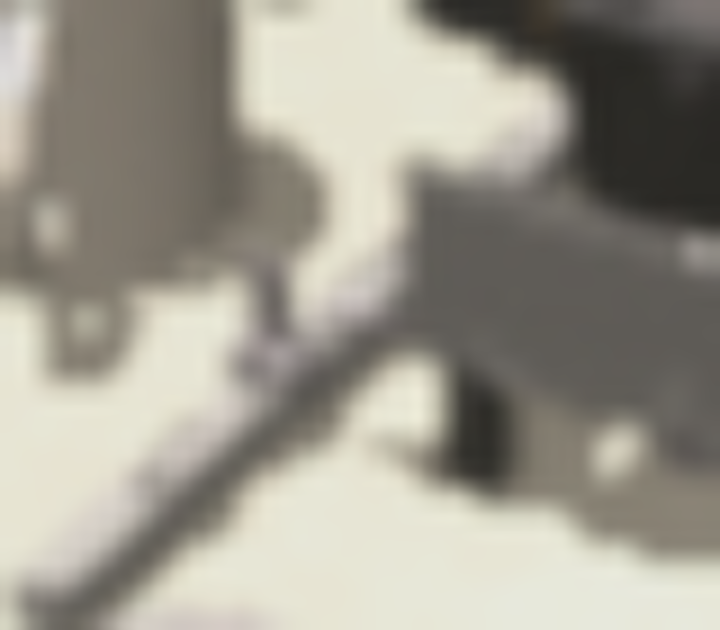

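View pics/t14.png

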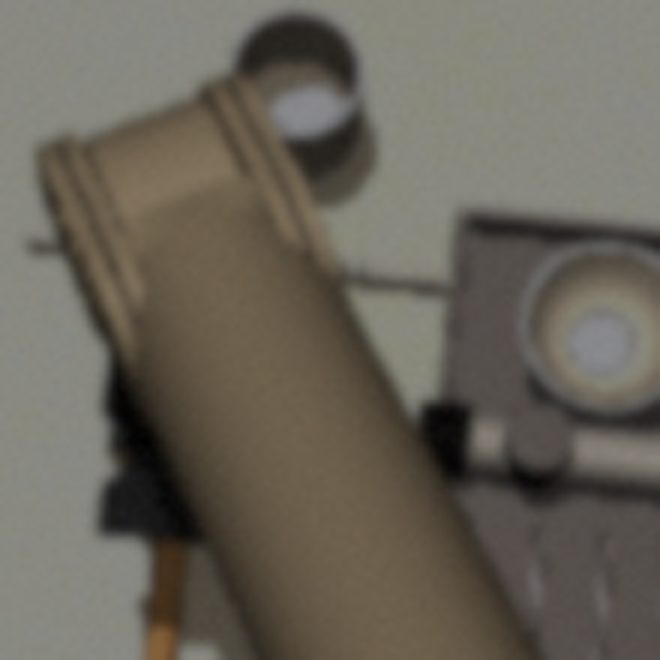

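```bash
python3 - <<'E'
from go import *
np.set_printoptions(linewidth=200)
s0=cv2.imread('pics/side0.png').astype(float).mean(2);a=np.load('a14.npy').mean(2)
print('side0 cols 236-252')
for v in range(178,202): print(v,s0[v,236:253].round().astype(int))
print('a14 cols 228-245')
for v in range(186,209): print(v,a[v,228:245].round().astype(int))
for j in (0,57,60):
    for p in[(65,85+j,75),(65,85+j,30),(65,75+j,75)]:print(j,p,proj('side',[*rack2w(p[0]+4.6,p[1]),p[2]/1e3]).round(2))
E
```

```text
side0 cols 236-252
178 [217 215 189 139 107  97  84  85  94 103 113 123 127 125 126 125 123]
179 [217 215 189 128  82  74  76  81  91 100 109 115 120 123 122 115  98]
180 [217 216 193 134  77  71  72  77  77  77  84  90  98 100 109 103  75]
181 [217 216 196 136  79  73  92 118 112  90  81  79  78  79  85  81  62]
182 [218 216 206 153  90  79 119 161 165 156 144 130 110  90  80  72  55]
183 [216 218 212 169 120 107 122 144 150 159 170 175 168 159 143 111  79]
184 [217 217 215 198 184 177 144 112 108 117 141 152 158 166 174 167 155]
185 [217 217 216 214 212 204 160 112 102 103 107 109 115 127 144 151 158]
186 [218 218 216 213 207 199 155 111 101 101 101 102 103 105 107 108 119]
187 [219 215 215 202 188 185 150 110 104 102 101 102 103 102 103 102 104]
188 [217 212 202 190 182 169 135 105 100 101 102 103 101 103 101 102 101]
189 [214 196 183 179 180 153 119 102 100 101 101  98 100 103 101 101 102]
190 [204 182 158 139 141 144 123 104 102 102 102 100  99 102 100 101 101]
191 [191 181 146 104 104 121 120 106  99 101 100  99 100 101 100 100 100]
192 [170 157 119  93  99 118 136 129 105  96 
[... 2004 characters left out ...]
16 157  71  49  51  82 112 121 118 114]
204 [125 138 175 209 203 189 184 176 126  63  48  51  82 113 123 124 130]
205 [173 195 212 221 210 195 167 135  97  59  49  53  83 113 124 126 135]
206 [213 223 224 224 222 220 204 163 118  88  65  67  97 118 125 127 131]
207 [224 225 225 224 224 224 222 208 192 180 140 114 128 135 136 131 128]
208 [225 226 225 225 224 225 225 224 223 221 205 194 195 195 192 165 136]
0 (65, 85, 75) [241.79 182.28]
0 (65, 85, 30) [241.94 192.44]
0 (65, 75, 75) [243.11 181.1 ]
57 (65, 142, 75) [233.97 189.24]
57 (65, 142, 30) [234.26 199.61]
57 (65, 132, 75) [235.38 187.98]
60 (65, 145, 75) [233.54 189.62]
60 (65, 145, 30) [233.85 200.  ]
60 (65, 135, 75) [234.96 188.36]
```

```bash
python3 go.py 4 122 .057;python3 -c "
from cell import manip
print(manip.finish_job())"
```

```text
t 17.53 rack [  4.6 121.6] z 0.0585 F [ 2.74 -3.51  0.38] op 0.403
shift now-tool [ 0.0004 -0.0006  0.0015] turn [ 0.0009 -0.     -0.0005] shift in target axes [ 0.0004 -0.0006  0.0015] q [ 0.33  0.42 -0.62  1.8   0.29  1.01 -0.49]
the job is handed in; nothing more can be done
None
```

I pressed the rear plug and then the front one home. With the lever still open, I pushed the leg out by its crossbar to the mark. Then I squeezed the lever shut against the grip plate and handed the job in at 17.5 s, still holding the squeeze.

**Last checks**
- **Plugs:** both stopped hard with the fingertips about 63 mm above the counter, at 20–30 N.
- **Grip:** the jaws read 0.40 open, about 35 mm against the 36 mm closed grip, which fits a fully closed lever. The sideways force was about 3 N.
- **Leg on the mark:** the measurements scatter, and I did not get a reading finer than about 1–2 mm.
  - The side view put the leg's travel at about 58 mm (single readings ran from 55 to 59).
  - The first top view put the mark at 57–58 mm.
  - Checking the pin directly against the fin in the side view gave −2 to +1.5 mm.
- **After closing:** the pin had moved no more than about 0.3 mm.
- **Other objects:** the leg's foot passed within a few millimetres of the spoon handle without moving it. The bowl, mug and jar showed no change in the pictures.

**Disagreement:** my camera-based rack pose was about 4–5 mm off across the rack. When the jaws closed, the sideways force rose to 19 N; I shifted the tool 4 mm to re-centre it, and the force fell away.

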